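# Sweep the carving offcuts into the batten pen and pack them

## Task

Take the bench sweep by its sloping handle and, with it and not with the fingers, sweep the five loose wooden offcuts into the three-sided batten pen. With all five inside, pack them: push the pile against the end board firmly, with about a kilo of push for a second, but do not ram it, as the board is only lightly pinned. Then leave the sweep standing on its sole on the open bench outside the pen's mouth, and leave the other tools and bottles where they are.

Things in the scene. Friction and masses are not known exactly. Their poses are not given: they have to be found in the camera images.
- sweep: Bench sweep, the tool, 0.4 kg, standing on its sole. Head: wooden block 30 mm (its x) by 160 mm (its y) by 40 mm high. A dark handle rises from the middle of the head, sloping 30 degrees from vertical back towards -x, to 130 mm high. Origin: centre of the sole. The pushing face is the flat one 15 mm in front of it, on the +x side; +x starts roughly along world +y.
- sweep_grip (a point): Point on the sweep's handle, a flat bar 24 mm wide (along the sweep's y: pinch across this) and 30 mm deep. 104 mm above the sole and 42 mm behind the sole's centre, on the bar's centre line; 30 mm of bar lies beyond it and 70 mm below it. Axes as the sweep's.
- pen: Three-sided pen of pale battens screwed to the bench, no floor, one side open. Origin: middle of the open mouth, on the bench top; +x points into the pen (roughly world +y), +y to its left going in. Inside: 125 mm deep (x 0 to 125), 212 mm wide at the mouth, splaying evenly to 232 mm at the end board. Side battens 16 mm thick, 28 mm high.
- endboard: End board that closes the pen opposite its mouth: wood, 16 mm thick, 232 mm wide, 36 mm high. Origin: centre of its underside; its inner face is 8 mm nearer the mouth. It does not give visibly when pushed, and is only lightly pinned: it bears up to 40 N. Offcuts can jam across the pen between the side battens before they reach it; such an arch resists a straight push and must be broken up.
- slab: Loose pale-wood offcut, block 54 x 34 mm, 22 mm high. Origin: centre of its underside; 20 to 60 g, lies in front of the pen's mouth at the start.
- stub: Loose pale-wood offcut, square block 37 x 37 mm, 32 mm high. Origin: centre of its underside; 20 to 60 g, lies in front of the pen's mouth at the start.
- disc: Loose pale-wood offcut, round, 42 mm in diameter, 25 mm high. Origin: centre of its underside; 20 to 60 g, lies in front of the pen's mouth at the start.
- ell: Loose pale-wood offcut, L-shaped, about 48 x 42 mm over all, 22 mm high. Origin: centre of its underside; 20 to 60 g, lies in front of the pen's mouth at the start.
- hex: Loose pale-wood offcut, six-sided, 40 mm across the flats, 24 mm high. Origin: centre of its underside; 20 to 60 g, lies in front of the pen's mouth at the start.
- chisel: Bystander: chisel lying beyond the sweep, its 120 mm handle towards its -x, 100 mm blade towards its +x, 26 mm thick. Origin: where blade meets handle, underside.
- gouge: Bystander: gouge lying to the left, near the robot, its 110 mm handle towards its -x, 100 mm blade towards its +x. Origin: where blade meets handle, underside.
- mallet: Bystander: round carver's mallet standing on its head, 84 mm in diameter, 240 mm tall. Origin: centre of its underside.
- glue: Bystander: white bottle standing, 60 mm in diameter, 130 mm tall. Origin: centre of its underside.
- stone: Bystander: grey sharpening stone 120 x 45 x 25 mm, lying beside the pen on the side away from the robot. Origin: centre of its underside.
- tin: Bystander: low steel tin, 52 mm in diameter, 45 mm tall, beside the pen on the robot's side. Origin: centre of its underside.
- rule: Bystander: steel rule 200 x 28 x 6 mm lying near the robot. Origin: centre of its underside.
Things that resemble listed ones, but are neither listed nor needed, are in the scene too. Leave any orange look-alike of the ell alone.

How it is judged:
By the outcome, as a careful person would: the job done as asked, in the order asked, and still so for the second after the job is handed in, with the robot touching nothing.
It also fails if it takes over 64 s, if anything falls off the work surface, if the arm or the gripper's body presses on something with over 40 N, if the wrist force passes 120 N, or if a joint passes its speed limit or range.

## Robot

A 6-joint arm with a two-finger parallel gripper is mounted at the origin on the work surface. World frame = base frame: x ahead of the robot, y to its left, z up, the work surface at z = 0. Lengths are in mm, angles in degrees, forces in N, time in s.
With the tool pointing down it reaches from about 400 to 925 mm from the base axis. Payload 12.5 kg.
Tool frame: the origin (TCP) lies at the very end of the fingers, on their centre line; the grasp point (between the pads) lies 19 mm behind it (grip_point_offset is the distance from the TCP to the grasp point, in mm); y points along the fingers, x is the direction in which the jaws open and shut, and the axes are right-handed (so a half turn about y gives the same grasp; the last joint's range is limited). The gripper opens to 95 mm and grips with 3 to 60 N. Pads are 20 mm wide; open, the fingers measure 119 mm over their backs; the gripper's body (75 mm by 180 mm) begins 59 mm behind the grasp point.
Start: joints at [-72.17, 28.126, 89.318, -0, 62.55, -6.05], TCP at [253.047, -571.502, 214.661] pointing down, gripper open.
Joint ranges: [-177.58, 177.58], [-47.91, 125.51], [2.72, 160], [-65.01, 245.01], [3.68, 167.84], [-153.87, 153.87]. Speed limits (degrees/s): [127.2, 127.2, 159.86, 180, 180, 180].

## Interface

Orientations are given as a 3x3 rotation matrix whose columns are the frame's x, y, z axes.
In Python, from workcell import * gives the robot as it stands.
- The arm moves only by the tool servo_tool, never from a script. Its arguments are lists of equal length, an entry for each row: "claw": the finger opening in m, from 0 to 0.0951; "linear": the shift along the tool's x, y, z in m, a list of three; "yaw": the turn about the tool's y in degrees. In form: {"claw": [claw, ...], "linear": [[x, y, z], ...], "yaw": [yaw, ...]}. A call has 1 to 5 rows; each row is the pose to reach, as a shift and turn from the pose measured when the call began, along the tool's axes at that moment; what a row does not reach only later rows make up. A row lasts 1/8 s, in which the tool goes at most 62.5 mm and 10.7 degrees, less where a joint would pass 70% of its speed; a pose out of reach is approached as far as the arm can. A call with a gripper value outside its range is refused whole. The fingers move at their own pace and stop on an object; "force" is the grip in N (left out, the last holds). Time passes only in rows, so rows that repeat a pose let the fingers close. It gives the time, the measured TCP pose, the force and the opening at its end, in the units of the state.
- read_state(): the state, without advancing time (a new reading comes with each control period).
- camera(name): name is "scene" or "top" or "wrist"; returns a dict with "frame" (384x512x3 uint8, red, green, blue), "range_z" (384x512 float32, mm along the optical axis (not along the pixel's ray), 0 where there is no reading), "intrinsics" (3x3 intrinsics, pixels), "position" and "attitude" of the camera in the world. Camera axes: x right, y up, looking along -z (the intrinsics and any distortion apply to the point x, -y, -z); pixel columns grow to the right and rows downward; lengths in mm; the calibration is good to about 2 mm. A picture is of the moment at which its call begins.
- sign_off(): hands the job in, once; it reports no verdict.
The state is a dict: "time": time; "joint_pos": joint angles; "joint_vel": joint speeds; "joint_torque": joint torques, N m; "ee_pos": TCP position; "tool_rot": TCP orientation; "ft_force": force on the tool from outside, world axes, zero at the start; "torque": the same for the moment, N m; "grip_width": finger opening in mm.
Only numpy, scipy, OpenCV 4.12 (cv2) and the standard library are available. Lean on these libraries where they do the work, as an engineer would, in place of code of your own. Each camera call takes 0.05 s, during which the arm holds its last target. There are 200 camera calls.

## Working session

There is one attempt and no reset: what is moved stays moved. The work goes in short steps, Python scripts to look and compute and a tool call to move; the robot and the scene stay as the last step left them, time stands still between calls to the robot, and variables do not carry over. Pictures are saved under pics/ and viewed, about 8 in all and at most 12, crops included, and the job is handed in when it is done.

Besides the shell and the picture viewer there is one more tool, called as a command line: name --pt "numbers of a row" for each row, then --argument value for the rest. servo_tool: Moves the arm, as the interface text tells. Its arguments: {"type":"object","properties":{"claw":{"type":"array","items":{"type":"number"}},"linear":{"type":"array","items":{"type":"array","items":{"type":"number"}}},"yaw":{"type":"array","items":{"type":"number"}},"force":{"type":"number"}},"required":["claw","linear","yaw"]}

```bash
ls; mkdir -p pics; cat > h.py <<'E'
from workcell import *
import numpy as np, cv2
def cam(n,save=None):
    c=camera(n)
    if save: cv2.imwrite('pics/'+save,c['frame'][:,:,::-1])
    np.savez('last_%s.npz'%n,**{k:np.array(v) for k,v in c.items()})
    return c
def world(c):
    K=np.array(c['intrinsics']);h,w=c['range_z'].shape
    u,v=np.meshgrid(np.arange(w),np.arange(h));z=c['range_z'].astype(float)
    p=np.stack([(u-K[0,2])/K[0,0]*z,-(v-K[1,2])/K[1,1]*z,-z],-1)
    W=p@np.array(c['attitude']).T+np.array(c['position'])
    W[z==0]=np.nan
    return W
def ortho(c,x0,x1,y0,y1,s=1.0):
    # top-down map, right = +x, up = +y; s mm per pixel
    W=world(c);ok=np.isfinite(W[...,0]);P=W[ok];C=np.array(c['frame'])[ok]
    o=np.argsort(P[:,2]);P=P[o];C=C[o]
    i=((P[:,0]-x0)/s).astype(int);j=((y1-P[:,1])/s).astype(int)
    w,h=int((x1-x0)/s),int((y1-y0)/s);m=(i>=0)&(i<w)&(j>=0)&(j<h)
    im=np.zeros((h,w,3),np.uint8);im[j[m],i[m]]=C[m];return im,P
E
python3 - <<'E'
from h import *
s=read_state();print(s['time'],s['ee_pos'],s['tool_rot'],s['ft_force'])
for n in('top','scene'):
    c=cam(n,n+'1.png');print(n,c['position'],np.array(c['attitude']).round(3).tolist(),np.array(c['intrinsics']).tolist())
    print([k for k in c])
a=cv2.imread('pics/top1.png');b=cv2.imread('pics/scene1.png')
cv2.imwrite('pics/top1b.png',cv2.resize(a,(800,600),interpolation=2))
E
```

```text
pics
0.0 [ 252.96829915 -571.26059721  214.05899371] [[ 4.04873024e-01 -3.70090134e-04  9.14372844e-01]
 [-9.14372259e-01  1.03793808e-03  4.04873184e-01]
 [-1.09890197e-03 -9.99999393e-01  8.18329785e-05]] [-0.21944829  0.54171536  0.06781764]
top [ 376.33739287   42.56073132 1537.08738285] [[0.002, 0.997, -0.076], [-1.0, 0.003, 0.002], [0.002, 0.076, 0.997]] [[448.05736869117993, 0.0, 248.40758943198685], [0.0, 448.05736869117993, 183.29310892061872], [0.0, 0.0, 1.0]]
['frame', 'range_z', 'intrinsics', 'position', 'attitude']
scene [1189.0923482  -256.80651915 1249.436577  ] [[0.395, -0.78, 0.486], [0.919, 0.334, -0.21], [0.001, 0.53, 0.848]] [[447.8235041222353, 0.0, 261.02605100231455], [0.0, 447.8235041222353, 189.43911996342965], [0.0, 0.0, 1.0]]
['frame', 'range_z', 'intrinsics', 'position', 'attitude']
```

View pics/top1b.png

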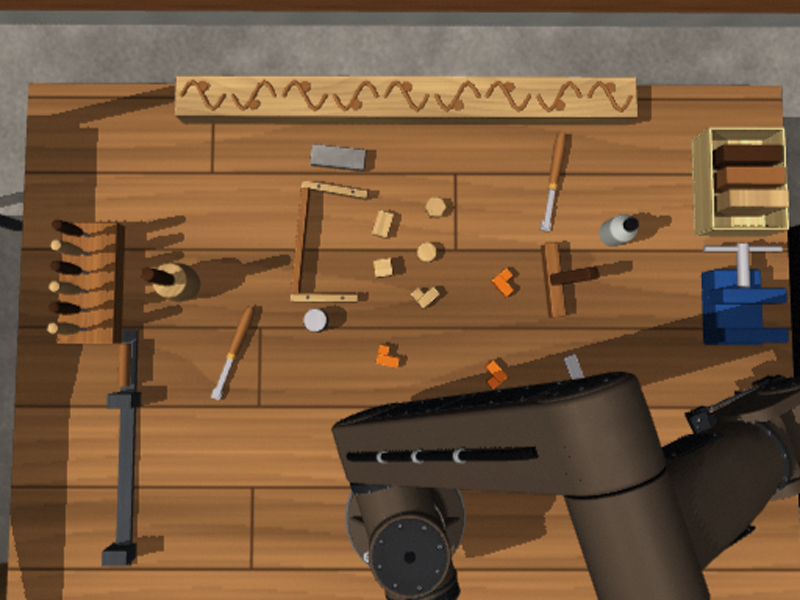

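View pics/scene1.png

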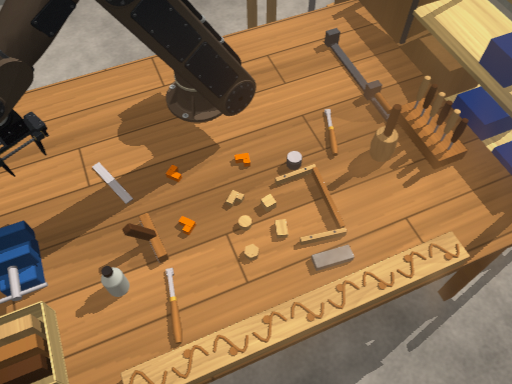

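The top view shows the pen at about (330,240) with its mouth facing right (−y). The five pale offcuts lie in front of it at (385,222), (436,206), (428,251), (385,267) and (427,295). The sweep is at (556,280), with orange look-alikes at (503,282), (388,355) and (496,374). Next I measure these from depth.

```bash
cat >> h.py <<'E'
def load(n):
    d=np.load('last_%s.npz'%n);return {k:d[k] for k in d}
def blobs(c,zmin=8,zmax=300,box=(450,900,-450,350),amin=12):
    W=world(c);z=W[...,2];m=(z>zmin)&(z<zmax)&(W[...,0]>box[0])&(W[...,0]<box[1])&(W[...,1]>box[2])&(W[...,1]<box[3])
    n,l=cv2.connectedComponents(m.astype(np.uint8),connectivity=4);out=[]
    for i in range(1,n):
        q=l==i
        if q.sum()<amin: continue
        P=W[q];zt=np.percentile(P[:,2],80);T=P[P[:,2]>zt-6]
        r=cv2.minAreaRect(T[:,:2].astype(np.float32))
        v,u=np.argwhere(q).mean(0)
        out.append((q.sum(),(u.round(),v.round()),r[0],r[1],r[2],zt,np.array(c['frame'])[q].mean(0).round()))
    return out
def show(c,**k):
    for b in blobs(c,**k): print(b[0],'px',b[1],'xy(%.0f,%.0f) size(%.0f,%.0f) ang %.0f z %.0f'%(*b[2],*b[3],b[4],b[5]),b[6])
E
python3 - <<'E'
from h import *
for n in('top','scene'):
    c=load(n);W=world(c);print(n,'bench z',np.nanmedian(W[200:230,200:330,2]));show(c)
c=load('top');W=world(c)
# handle and head of sweep
q=(W[...,0]>500)&(W[...,0]<800)&(W[...,1]<-130)&(W[...,1]>-330)
for lo,hi in((34,46),(60,90),(90,115),(115,140)):
    P=W[q&(W[...,2]>lo)&(W[...,2]<hi)]
    print(lo,hi,len(P),cv2.minAreaRect(P[:,:2].astype(np.float32)) if len(P)>2 else '',P.mean(0))
E
```

```text
top bench z 0.027319606243736416
3967 px (np.float64(275.0), np.float64(71.0)) xy(878,-50) size(45,798) ang 0 z 62 [158. 122.  77.]
348 px (np.float64(354.0), np.float64(113.0)) xy(728,-323) size(24,219) ang 78 z 23 [156. 118.  86.]
473 px (np.float64(216.0), np.float64(101.0)) xy(778,152) size(120,46) ang 84 z 28 [133. 126. 119.]
838 px (np.float64(202.0), np.float64(154.0)) xy(588,169) size(143,264) ang 85 z 35 [157. 115.  70.]
125 px (np.float64(278.0), np.float64(132.0)) xy(667,-62) size(41,39) ang 88 z 26 [197. 157. 101.]
161 px (np.float64(245.0), np.float64(143.0)) xy(630,52) size(34,54) ang 74 z 25 [204. 163. 106.]
269 px (np.float64(393.0), np.float64(147.0)) xy(611,-442) size(36,16) ang 2 z 100 [137. 138. 130.]
123 px (np.float64(273.0), np.float64(161.0)) xy(570,-43) size(36,39) ang 47 z 27 [207. 166. 108.]
624 px (np.float64(359.0), np.float64(176.0)) xy(512,-361) size(24,51) ang 4 z 99 [108.  67.  36.]
125 px (np.float64(245.0), np.float64(171.0)) xy(533,52) size(37,36) ang 8 z 35 [210. 171. 112.]
138 px (np.float64(322.0), np.float64(180.0)) xy(503,-216) size(46,42) ang
[... 1084 characters left out ...]
loat64(314.0)) xy(880,-50) size(39,800) ang 0 z 62 [212. 165. 102.]
311 px (np.float64(119.0), np.float64(279.0)) xy(618,-441) size(17,38) ang 88 z 99 [151. 147. 133.]
520 px (np.float64(175.0), np.float64(310.0)) xy(738,-325) size(22,206) ang 79 z 23 [186. 138.  92.]
34 46 182 ((545.460693359375, -314.28521728515625), (84.35699462890625, 30.71986961364746), 5.8652753829956055) [ 550.84744924 -312.96198403   39.67396174]
60 90 29 ((510.2369079589844, -323.0672912597656), (12.680153846740723, 20.146488189697266), 88.60295104980469) [ 510.36863131 -324.68130802   71.18543985]
90 115 0  [nan nan nan]
115 140 0  [nan nan nan]<stdin>:9: RuntimeWarning: Mean of empty slice.
  ret = um.true_divide(
```

```bash
python3 - <<'E'
from h import *
for n in('top','scene'):
    c=load(n);W=world(c);X,Y,Z=[W[...,i] for i in range(3)]
    q=(X>400)&(X<640)&(Y<-270)&(Y>-440)
    for lo,hi in((36,44),(55,70),(70,85),(85,100),(100,115),(115,125),(125,140)):
        P=W[q&(Z>lo)&(Z<hi)&((X<618)|(Z<50))&(Y>-425)]
        if len(P)>2: print(n,lo,hi,len(P),[np.round(t,1) for t in cv2.minAreaRect(P[:,:2].astype(np.float32))],P.mean(0).round(1),P.min(0).round(),P.max(0).round())
    print('pen')
    for nm,b,h in(('R',(440,490,60,210),(24,32)),('L',(670,740,30,215),(24,32)),('E',(440,740,160,220),(32,40))):
        P=W[(X>b[0])&(X<b[1])&(Y>b[2])&(Y<b[3])&(Z>h[0])&(Z<h[1])]
        if len(P)>2:print(nm,len(P),[np.round(t,1) for t in cv2.minAreaRect(P[:,:2].astype(np.float32))],P.min(0).round(),P.max(0).round())
E
```

```text
top 36 44 299 [array([ 537.7, -332. ]), array([102.1, 213.1]), np.float64(64.2)] [ 507.8 -317.8   39.7] [ 429. -424.   36.] [ 611. -296.   44.]
top 55 70 30 [array([ 547.8, -375.9]), array([ 29.9, 153.2]), np.float64(40.0)] [ 510.6 -325.5   62.7] [ 498. -425.   55.] [ 608. -315.   70.]
top 70 85 31 [array([ 548. , -382.8]), array([ 37.7, 148.2]), np.float64(42.3)] [ 514.7 -337.8   77.6] [ 497. -425.   71.] [ 612. -324.   85.]
top 85 100 31 [array([ 507.7, -336.8]), array([25.5, 15.9]), np.float64(23.0)] [ 508.8 -338.2   92.5] [ 499. -349.   85.] [ 521. -330.  100.]
top 100 115 33 [array([ 511.9, -355.2]), array([31.5, 22.6]), np.float64(89.9)] [ 510.5 -348.7  107.2] [ 501. -371.  101.] [ 523. -339.  114.]
top 115 125 30 [array([ 512.4, -367.6]), array([23. , 37.9]), np.float64(6.4)] [ 511.6 -364.   121. ] [ 500. -386.  116.] [ 525. -348.  125.]
top 125 140 59 [array([ 512.8, -369.2]), array([22.8, 29.4]), np.float64(2.1)] [ 512.6 -367.2  130.9] [ 501. -384.  125.] [ 525. -355.  139.]
pen
R 114 [array([469. , 158.7]), array([ 13.8, 101.6]), np.float64(0.0)] [462. 108.  24.] [476. 209.
[... 839 characters left out ...]
([19.8, 42.7]), np.float64(34.0)] [ 522.1 -356.2  107.8] [ 505. -381.  100.] [ 530. -342.  115.]
scene 115 125 54 [array([ 518.5, -369. ]), array([23.7, 36.3]), np.float64(6.1)] [ 521.2 -367.   120.9] [ 505. -387.  116.] [ 531. -351.  125.]
scene 125 140 65 [array([ 517.5, -371.5]), array([24.9, 29. ]), np.float64(2.7)] [ 517.7 -369.3  130.7] [ 505. -386.  125.] [ 530. -357.  138.]
pen
R 122 [array([461.1, 157.6]), array([ 39.7, 102.6]), np.float64(2.5)] [440. 107.  24.] [480. 209.  32.]
L 181 [array([709.3, 150.6]), array([128.4,  33.4]), np.float64(88.7)] [691.  87.  24.] [727. 215.  32.]
E 46 [array([575.7, 205.7]), array([271.7,  35.3]), np.float64(5.0)] [440. 178.  32.] [711. 220.  40.]
```

```bash
cat >> h.py <<'E'
def moves(start,wps):
    """start=(x,y,z,H) TCP; wps list of (x,y,z,H); H=push heading (tool z axis). prints tool shift per leg"""
    for w in wps:
        d=np.array(w[:3])-start[:3];h=np.radians(start[3]);f=np.array([np.cos(h),np.sin(h)]);r=np.array([f[1],-f[0]])
        t=[r@d[:2]/1000,-d[2]/1000,f@d[:2]/1000]
        dy=-((w[3]-start[3]+180)%360-180)
        n=max(np.linalg.norm(t)/.0625,abs(dy)/10.7)
        print('->',w,'lin',np.round(t,4),'yaw',round(dy,1),'rows',round(n,1));start=np.array(w,float)
def tcp():
    s=read_state();R=np.array(s['tool_rot']);return np.array([*s['ee_pos'],np.degrees(np.arctan2(R[1,2],R[0,2]))]),s
def sw(cx,cy,H,z,b=36):
    h=np.radians(H);return (round(cx-b*np.cos(h),1),round(cy-b*np.sin(h),1),z,H)
E
python3 - <<'E'
from h import *
p,s=tcp();print(p)
moves(p,[(514.5,-356,214,95.5),(514.5,-356,75,95.5)])
# pen fit: batten tops in both cams
for n in('top','scene'):
    W=world(load(n));X,Y,Z=[W[...,i] for i in range(3)]
    for nm,b,h in(('left',(452,492,92,200),(20,33)),('right',(675,740,92,200),(20,33))):
        P=W[(X>b[0])&(X<b[1])&(Y>b[2])&(Y<b[3])&(Z>h[0])&(Z<h[1])]
        for y in range(100,200,20):
            q=P[abs(P[:,1]-y)<10]; print(n,nm,y,len(q),q[:,0].min().round(),q[:,0].max().round(),end='; ')
        print()
    P=W[(X>485)&(X<680)&(Y>170)&(Y<240)&(Z>31)&(Z<42)]
    for x in range(490,680,40):
        q=P[abs(P[:,0]-x)<20]; print(n,'end',x,len(q),q[:,1].min().round(),q[:,1].max().round(),end='; ')
    print()
E
```

```text
[ 252.98603433 -571.27893279  214.13512917   23.88226817]
-> (514.5, -356, 214, 95.5) lin [-9.100e-02  1.000e-04  3.263e-01] yaw -71.6 rows 6.7
-> (514.5, -356, 75, 95.5) lin [0.    0.139 0.   ] yaw -0.0 rows 2.2
top left 100 3 462.0 469.0; top left 120 24 462.0 476.0; top left 140 26 462.0 476.0; top left 160 25 462.0 476.0; top left 180 30 462.0 476.0; 
top right 100 28 689.0 706.0; top right 120 26 691.0 710.0; top right 140 23 695.0 712.0; top right 160 26 698.0 717.0; top right 180 28 702.0 720.0; 
top end 490 21 232.0 239.0; top end 530 41 229.0 240.0; top end 570 51 226.0 240.0; top end 610 45 223.0 237.0; top end 650 52 217.0 235.0; 
scene left 100 5 465.0 477.0; scene left 120 29 463.0 481.0; scene left 140 29 461.0 479.0; scene left 160 27 464.0 480.0; scene left 180 28 463.0 480.0; 
scene right 100 35 691.0 710.0; scene right 120 38 694.0 712.0; scene right 140 35 699.0 715.0; scene right 160 35 703.0 721.0; scene right 180 39 705.0 723.0; 
scene end 490 18 231.0 240.0; scene end 530 33 229.0 240.0; scene end 570 51 224.0 240.0; scene end 610 55 219.0 238.0; scene end 650 54 216.0 235.0;
```

servo_tool --claw '[0.06,0.06,0.06,0.06,0.06]' --pt "-0.091 0 0.326" --pt "-0.091 0 0.326" --pt "-0.091 0 0.326" --pt "-0.091 0 0.326" --pt "-0.091 0 0.326" --yaw '[-10,-20,-30,-40,-50]'

```text
time: 0.72
ee_pos: [495.5, -371.2, 214.1]
tool_rot: [[0.962, -0.001, 0.272], [-0.272, 0.001, 0.962], [-0.001, -1.0, 0.001]]
ft_force: [0.1, -1.4, 0.2]
grip_width: 60.2
```

```bash
python3 - <<'E'
from h import *
p,s=tcp();print(p,s['time'],s['joint_pos'],s['ft_force'])
moves(p,[(514.5,-356,214,95.5)])
E
```

```text
[ 495.45082602 -371.15470776  214.08778213   74.2052452 ] 0.725 [-4.29601518e+01  2.76949730e+01  9.01899792e+01  2.93598759e-02
  6.21827783e+01 -2.71791361e+01] [ 0.1054041  -1.38806344  0.17872157]
-> (514.5, -356, 214, 95.5) lin [0.0142 0.0001 0.0198] yaw -21.3 rows 2.0
```

servo_tool --claw '[0.06,0.06,0.06,0.06]' --pt "0.014 0 0.02" --pt "0.014 0 0.02" --pt "0.014 0 0.02" --pt "0.014 0 0.02" --yaw '[-10.5,-21.3,-21.3,-21.3]'

```text
time: 1.23
ee_pos: [514.1, -355.9, 214.0]
tool_rot: [[0.996, -0.001, -0.091], [0.091, 0.001, 0.996], [-0.001, -1.0, 0.001]]
ft_force: [-0.3, -0.0, -0.1]
grip_width: 60.2
```

```bash
python3 - <<'E'
from h import *
c=cam('wrist','w1.png');p,s=tcp();print(p,s['time'])
moves(p,[(514.5,-356,75,95.5)])
W=world(c);X,Y,Z=[W[...,i] for i in range(3)]
q=(X>440)&(X<600)&(Y<-270)&(Y>-440)
for lo,hi in((36,44),(60,75),(75,90),(90,105),(105,125),(125,140)):
    P=W[q&(Z>lo)&(Z<hi)]
    if len(P)>5: print(lo,len(P),[np.round(t,1) for t in cv2.minAreaRect(P[:,:2].astype(np.float32))],P.min(0).round(),P.max(0).round())
E
```

```text
[ 514.02700065 -356.04415087  214.00853632   95.26410027] 1.275
-> (514.5, -356, 75, 95.5) lin [0.0005 0.139  0.    ] yaw -0.2 rows 2.2
36 3307 [array([ 514.1, -319.4]), array([151.4,  29.9]), np.float64(5.8)] [ 440. -342.   36.] [ 590. -298.   44.]
60 249 [array([ 510.5, -324.9]), array([23.5, 11. ]), np.float64(8.1)] [ 499. -332.   60.] [ 522. -319.   75.]
75 279 [array([ 511.4, -334.4]), array([24. , 12.4]), np.float64(3.4)] [ 500. -341.   75.] [ 524. -328.   90.]
90 316 [array([ 512. , -342.2]), array([23.6, 11.2]), np.float64(3.9)] [ 500. -349.   90.] [ 524. -336.  105.]
105 550 [array([ 514.2, -366.6]), array([23.9, 43.5]), np.float64(5.3)] [ 501. -389.  105.] [ 528. -344.  125.]
125 850 [array([ 514.5, -371.2]), array([23.8, 29.9]), np.float64(5.9)] [ 502. -387.  125.] [ 527. -356.  137.]
```

View pics/w1.png

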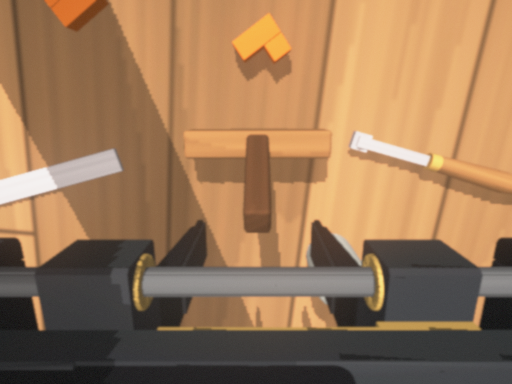

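The wrist view shows the handle at (257,180) centred between the fingers. The orange ell is up at (262,38). Next: descend and grip.

servo_tool --claw '[0.06,0.06,0.06,0.06]' --pt "-0.001 0.05 -0.001" --pt "-0.001 0.1 -0.001" --pt "-0.001 0.139 -0.001" --pt "-0.001 0.139 -0.001" --yaw '[-0.2,-0.2,-0.2,-0.2]'

```text
time: 1.78
ee_pos: [511.8, -356.5, 72.7]
tool_rot: [[0.996, -0.004, -0.093], [0.093, 0.005, 0.996], [-0.004, -1.0, 0.005]]
ft_force: [0.5, 0.2, 0.2]
grip_width: 60.0
```

servo_tool --claw '[0.01,0.01,0.01,0.01]' --pt "0 0 0" --pt "0 0 0" --pt "0 0 0" --pt "0 0 0" --yaw '[0,0,0,0]' --force 60

```text
time: 2.28
ee_pos: [512.0, -356.6, 73.4]
tool_rot: [[0.996, -0.004, -0.093], [0.093, 0.004, 0.996], [-0.003, -1.0, 0.004]]
ft_force: [0.5, 0.2, 1.4]
grip_width: 25.5
```

servo_tool --claw '[0.01,0.01,0.01]' --pt "0 -0.03 0" --pt "0 -0.06 0" --pt "0 -0.06 0" --yaw '[0,0,0]'

```text
time: 2.65
ee_pos: [512.8, -357.3, 135.1]
tool_rot: [[0.996, -0.001, -0.093], [0.093, 0.002, 0.996], [-0.001, -1.0, 0.002]]
ft_force: [0.4, 0.2, -4.9]
grip_width: 24.1
```

```bash
python3 - <<'E'
from h import *
p,s=tcp();print(p,s['time'],s['ft_force'])
c=cam('scene','s2.png');W=world(c);X,Y,Z=[W[...,i] for i in range(3)]
q=(X>400)&(X<640)&(Y<-270)&(Y>-440)
P=W[q&(Z>90)&(Z<106)&(Y>-345)]
print(len(P),[np.round(t,1) for t in cv2.minAreaRect(P[:,:2].astype(np.float32))],P.min(0).round(),P.max(0).round())
im=c['frame'][150:330,80:300,::-1];cv2.imwrite('pics/s2c.png',cv2.resize(im,None,fx=3,fy=3,interpolation=2))
# legs
S=tuple(p[:2])+(135,95.5)
A=sw(435,-95,50,140);
print('via');moves(p,[A, A[:2]+(77,50)])
E
```

```text
[ 512.79743078 -357.28566471  135.05646668   95.31459106] 2.65 [ 0.42882569  0.23641543 -4.92621002]
369 [array([ 511.2, -319.8]), array([163.5,  29.8]), np.float64(5.1)] [ 430. -334.   90.] [ 592. -298.  106.]
via
-> (np.float64(411.9), np.float64(-122.6), 140, 50) lin [-0.0787 -0.0049  0.243 ] yaw 45.3 rows 4.2
-> (np.float64(411.9), np.float64(-122.6), 77, 50) lin [0.    0.063 0.   ] yaw -0.0 rows 1.0
```

View pics/s2c.png

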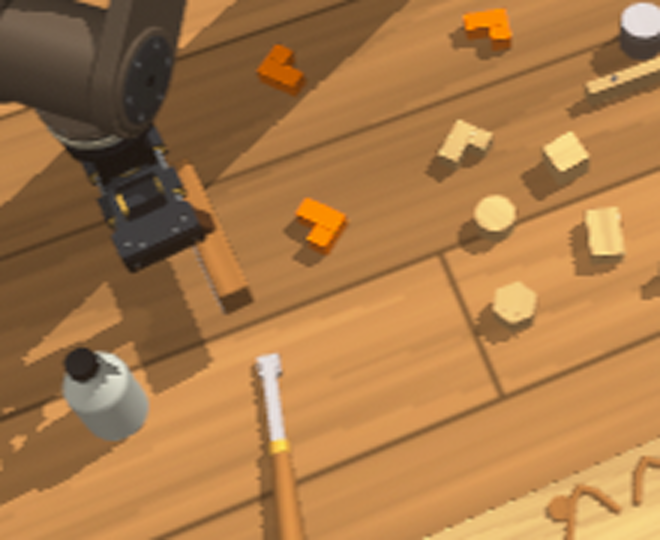

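servo_tool --claw '[0.01,0.01,0.01,0.01,0.01]' --pt "-0.016 0 0.05" --pt "-0.032 0 0.1" --pt "-0.048 0 0.15" --pt "-0.064 0 0.2" --pt "-0.079 -0.005 0.243" --yaw '[9,18,27,36,45.3]'

```text
time: 3.32
ee_pos: [409.2, -120.2, 138.1]
tool_rot: [[0.763, -0.006, 0.647], [-0.647, 0.005, 0.763], [-0.007, -1.0, -0.0]]
ft_force: [1.4, 0.8, -4.2]
grip_width: 23.6
```

servo_tool --claw '[0.01,0.01]' --pt "0 0 0" --pt "0 0 0" --yaw '[0,0]'

```text
time: 3.58
ee_pos: [409.2, -120.2, 137.4]
tool_rot: [[0.764, -0.007, 0.645], [-0.645, 0.005, 0.764], [-0.008, -1.0, -0.001]]
ft_force: [-0.0, -0.4, -4.7]
grip_width: 24.0
```

```bash
python3 - <<'E'
from h import *
p,s=tcp();print(p,s['time'],s['ft_force'],s['joint_pos'])
A=sw(435,-95,50,140,37)
moves(p,[A, A[:2]+(75,50)])
E
```

```text
[ 409.17806333 -120.24868313  137.43898637   49.81596638] 3.575 [-2.77242680e-03 -3.92732969e-01 -4.65721166e+00] [-25.32326036  19.05576006 120.82049545   0.13662217  40.58719732
  14.75679583]
-> (np.float64(411.2), np.float64(-123.3), 140, 50) lin [ 0.0035 -0.0026 -0.001 ] yaw -0.2 rows 0.1
-> (np.float64(411.2), np.float64(-123.3), 75, 50) lin [0.    0.065 0.   ] yaw -0.0 rows 1.0
```

servo_tool --claw '[0.01,0.01,0.01]' --pt "0.003 0.03 0" --pt "0.003 0.062 0" --pt "0.003 0.062 0" --yaw '[0,0,0]'

```text
time: 3.95
ee_pos: [411.3, -122.9, 73.6]
tool_rot: [[0.764, -0.008, 0.645], [-0.645, 0.006, 0.764], [-0.01, -1.0, -0.001]]
ft_force: [-0.4, -1.3, -4.4]
grip_width: 23.9
```

servo_tool --claw '[0.01,0.01,0.01,0.01,0.01]' --pt "0 0 0.02" --pt "0 0 0.038" --pt "0 0 0.055" --pt "0 0 0.072" --pt "0 0 0.09" --yaw '[0,0,0,0,0]'

```text
time: 4.58
ee_pos: [470.1, -53.5, 73.5]
tool_rot: [[0.764, -0.008, 0.645], [-0.645, 0.006, 0.764], [-0.01, -1.0, -0.001]]
ft_force: [0.4, -0.6, -3.6]
grip_width: 23.8
```

```bash
python3 - <<'E'
from h import *
p,s=tcp();print(p,s['time'],s['ft_force'])
c=cam('scene','s3.png');show(c,box=(420,730,-260,230))
p2=p.copy();p2[:2]-=12*np.array([np.cos(np.radians(p[3])),np.sin(np.radians(p[3]))]);
B=sw(714,-117,130,140,37)
moves(p,[tuple(p2),tuple(p2[:2])+(140,p[3]),B,B[:2]+(75,130)])
E
```

```text
[470.05537169 -53.45152686  73.47620518  49.80552467] 4.575 [ 0.38697873 -0.60634432 -3.56066601]
2283 px (np.float64(236.0), np.float64(187.0)) xy(481,-53) size(70,174) ang 45 z 194 [117.  90.  58.]
165 px (np.float64(295.0), np.float64(162.0)) xy(433,198) size(28,51) ang 16 z 44 [140. 128. 120.]
246 px (np.float64(293.0), np.float64(175.0)) xy(471,168) size(123,21) ang 88 z 28 [171. 136.  86.]
620 px (np.float64(327.0), np.float64(222.0)) xy(655,202) size(121,216) ang 49 z 34 [170. 126.  75.]
173 px (np.float64(187.0), np.float64(224.0)) xy(507,-217) size(51,43) ang 41 z 22 [169.  83.   6.]
197 px (np.float64(282.0), np.float64(228.0)) xy(634,52) size(34,56) ang 73 z 23 [223. 183. 115.]
174 px (np.float64(252.0), np.float64(251.0)) xy(671,-63) size(39,44) ang 56 z 25 [215. 174. 109.]
-> (np.float64(462.3107632524347), np.float64(-62.61782601378008), np.float64(73.47620517767082), np.float64(49.805524665326054)) lin [-0.    -0.    -0.012] yaw -0.0 rows 0.2
-> (np.float64(462.3107632524347), np.float64(-62.61782601378008), 140, np.float64(49.805524665326054)) lin [ 0.     -0.0665  0.    ] yaw -0.0 rows 1.1
-> (np.float64(737.8), np.float64(-145.3), 140, 130) lin [ 0.2638 -0.      0.1146] yaw -80.2 rows 7.5
-> (np.float64(737.8), np.float64(-145.3), 75, 130) lin [0.    0.065 0.   ] yaw -0.0 rows 1.0
```

servo_tool --claw '[0.01,0.01,0.01,0.01]' --pt "0 0 -0.02" --pt "0 -0.03 -0.02" --pt "0 -0.066 -0.02" --pt "0 -0.066 -0.02" --yaw '[0,0,0,0]'

```text
time: 5.12
ee_pos: [459.3, -68.9, 141.3]
tool_rot: [[0.764, -0.003, 0.645], [-0.645, 0.004, 0.764], [-0.005, -1.0, 0.001]]
ft_force: [0.7, 0.3, -5.3]
grip_width: 23.6
```

servo_tool --claw '[0.01,0.01,0.01,0.01,0.01]' --pt "0.035 0 0.016" --pt "0.07 0 0.031" --pt "0.105 0 0.046" --pt "0.14 0 0.062" --pt "0.175 0 0.078" --yaw '[-10,-20,-30,-40,-50]'

```text
time: 5.75
ee_pos: [643.6, -123.0, 138.2]
tool_rot: [[0.984, -0.006, -0.176], [0.176, 0.005, 0.984], [-0.005, -1.0, 0.006]]
ft_force: [0.2, 0.1, -4.0]
grip_width: 23.6
```

```bash
python3 - <<'E'
from h import *
p,s=tcp();print(p,s['time'],s['ft_force'])
B=sw(714,-117,130,140,37)
moves(p,[B,B[:2]+(76,130)])
E
```

```text
[ 643.55549707 -122.98789287  138.19436547  100.11284763] 5.75 [ 0.23034053  0.11656959 -4.02013353]
-> (np.float64(737.8), np.float64(-145.3), 140, 130) lin [ 0.0889 -0.0018 -0.0385] yaw -29.9 rows 2.8
-> (np.float64(737.8), np.float64(-145.3), 76, 130) lin [0.    0.064 0.   ] yaw -0.0 rows 1.0
```

servo_tool --claw '[0.01,0.01,0.01,0.01]' --pt "0.03 0 -0.013" --pt "0.06 0 -0.026" --pt "0.089 0 -0.038" --pt "0.089 0 -0.038" --yaw '[-10,-20,-30,-30]'

```text
time: 6.25
ee_pos: [738.2, -145.6, 134.2]
tool_rot: [[0.764, -0.008, -0.645], [0.645, 0.005, 0.764], [-0.002, -1.0, 0.009]]
ft_force: [-0.7, -0.8, -4.1]
grip_width: 23.6
```

servo_tool --claw '[0.01,0.01,0.01]' --pt "0 0.03 0" --pt "0 0.062 0" --pt "0 0.062 0" --yaw '[0,0,0]'

```text
time: 6.62
ee_pos: [736.1, -145.4, 69.4]
tool_rot: [[0.765, -0.011, -0.643], [0.644, 0.006, 0.765], [-0.004, -1.0, 0.012]]
ft_force: [0.4, -0.1, -3.4]
grip_width: 23.8
```

servo_tool --claw '[0.01,0.01,0.01,0.01,0.01]' --pt "0 0 0.02" --pt "0 0 0.038" --pt "0 0 0.055" --pt "0 0 0.072" --pt "0 0 0.09" --yaw '[0,0,0,0,0]'

```text
time: 7.25
ee_pos: [677.0, -76.0, 70.1]
tool_rot: [[0.766, -0.012, -0.643], [0.643, 0.007, 0.766], [-0.005, -1.0, 0.013]]
ft_force: [0.8, -0.8, -3.7]
grip_width: 23.7
```

servo_tool --claw '[0.01,0.01,0.01,0.01]' --pt "0 0 -0.02" --pt "0 -0.03 -0.02" --pt "0 -0.066 -0.02" --pt "0 -0.066 -0.02" --yaw '[0,0,0,0]'

```text
time: 7.75
ee_pos: [691.3, -91.9, 138.2]
tool_rot: [[0.767, -0.007, -0.642], [0.642, 0.006, 0.767], [-0.002, -1.0, 0.009]]
ft_force: [-0.5, 0.0, -4.8]
grip_width: 23.7
```

```bash
python3 - <<'E'
from h import *
p,s=tcp();print(p,s['time'],s['ft_force'])
c=cam('top','t4.png');show(c,box=(420,730,-260,100))
c=cam('scene','s4.png');show(c,box=(420,730,-260,100))
im=c['frame'][120:310,140:380,::-1];cv2.imwrite('pics/s4c.png',cv2.resize(im,None,fx=3,fy=3,interpolation=2))
E
```

```text
[691.26315769 -91.94559764 138.18001683 129.95228732] 7.75 [-0.52243202  0.02473365 -4.80051058]
32 px (np.float64(270.0), np.float64(98.0)) xy(725,-22) size(12,10) ang 87 z 259 [47. 43. 41.]
103 px (np.float64(266.0), np.float64(114.0)) xy(712,-24) size(38,28) ang 38 z 113 [150.  97.  52.]
24 px (np.float64(233.0), np.float64(124.0)) xy(695,94) size(10,14) ang 90 z 28 [180. 143.  93.]
162 px (np.float64(245.0), np.float64(143.0)) xy(631,53) size(34,53) ang 72 z 24 [219. 180. 118.]
37 px (np.float64(261.0), np.float64(144.0)) xy(628,-4) size(14,34) ang 66 z 28 [206. 166. 108.]
155 px (np.float64(246.0), np.float64(172.0)) xy(533,52) size(37,36) ang 7 z 34 [218. 182. 121.]
132 px (np.float64(322.0), np.float64(180.0)) xy(503,-216) size(47,41) ang 39 z 24 [226. 123.  35.]
35 px (np.float64(274.0), np.float64(203.0)) xy(546,67) size(12,28) ang 60 z 31 [176. 141.  88.]
1158 px (np.float64(246.0), np.float64(230.0)) xy(693,-99) size(175,51) ang 53 z 256 [100.  81.  59.]
176 px (np.float64(187.0), np.float64(224.0)) xy(507,-216) size(47,42) ang 38 z 22 [225. 123.   4.]
37 px (np.float64(303.0), np.float64(240.0)) xy(700,93) size(14,16) ang 88 z 28 [181. 144.  90.]
67 px (np.float64(273.0), np.float64(249.0)) xy(724,-16) size(16,29) ang 42 z 109 [165. 113.  64.]
```

View pics/s4c.png

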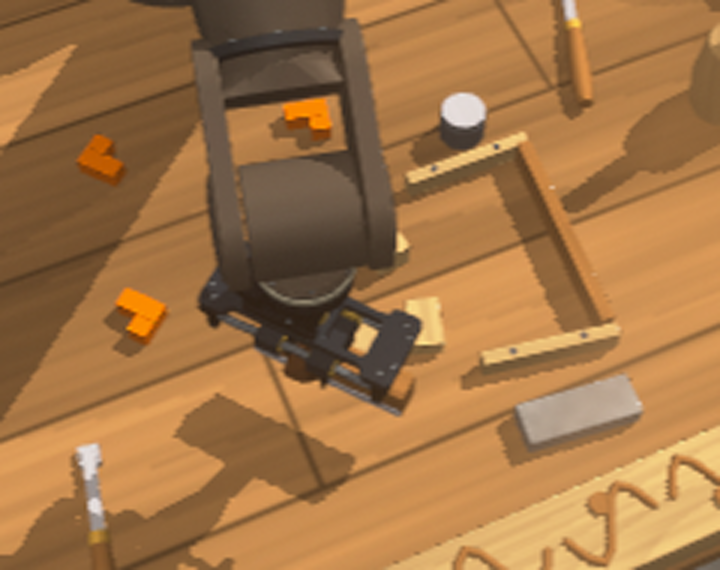

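```bash
python3 - <<'E'
from h import *
p,s=tcp()
moves(p,[sw(583,-130,85.4,140,37)])
E
```

```text
-> (np.float64(580.0), np.float64(-166.9), 140, 85.4) lin [-0.1326 -0.0051  0.0129] yaw 44.6 rows 4.2
```

servo_tool --claw '[0.01,0.01,0.01,0.01,0.01]' --pt "-0.03 -0.005 0" --pt "-0.06 -0.005 0.005" --pt "-0.09 -0.005 0.01" --pt "-0.12 -0.005 0.013" --pt "-0.133 -0.005 0.013" --yaw '[10,20,30,40,44.6]'

```text
time: 8.48
ee_pos: [577.5, -167.4, 139.1]
tool_rot: [[0.996, -0.016, 0.086], [-0.086, 0.008, 0.996], [-0.017, -1.0, 0.006]]
ft_force: [0.3, 0.1, -3.6]
grip_width: 23.9
```

servo_tool --claw '[0.01]' --pt "0 0 0" --yaw '[0]'

```text
time: 8.6
ee_pos: [576.4, -167.7, 137.8]
tool_rot: [[0.996, -0.018, 0.087], [-0.087, 0.009, 0.996], [-0.019, -1.0, 0.007]]
ft_force: [0.2, 0.2, -3.4]
grip_width: 23.9
```

```bash
python3 - <<'E'
from h import *
p,s=tcp();print(p,s['time'],s['ft_force'])
c=cam('wrist','w5.png');show(c,box=(420,740,-100,230),amin=60)
print(c['position'])
moves(p,[sw(583,-130,85.4,75,37)])
E
```

```text
[ 576.38899072 -167.65095428  137.7572667    85.02594247] 8.6 [ 0.19115884  0.17672682 -3.44947799]
1087 px (np.float64(172.0), np.float64(12.0)) xy(512,-5) size(22,42) ang 50 z 23 [221. 195. 138.]
1742 px (np.float64(306.0), np.float64(17.0)) xy(626,-27) size(27,44) ang 85 z 25 [236. 214. 155.]
2238 px (np.float64(245.0), np.float64(44.0)) xy(574,-41) size(41,41) ang 84 z 26 [242. 225. 165.]
[585.32470793 -96.88821017 308.89610956]
-> (np.float64(580.0), np.float64(-166.9), 75, 85.4) lin [0.0035 0.0628 0.0011] yaw -0.4 rows 1.0
```

View pics/w5.png

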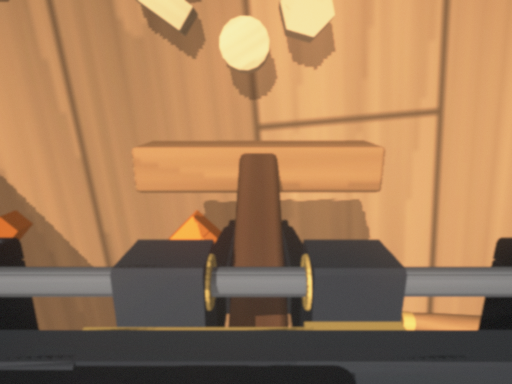

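servo_tool --claw '[0.01,0.01,0.01]' --pt "0.003 0.03 0" --pt "0.003 0.062 0" --pt "0.003 0.062 0" --yaw '[-0.4,-0.4,-0.4]'

```text
time: 9.02
ee_pos: [577.5, -166.0, 73.1]
tool_rot: [[0.997, -0.023, 0.076], [-0.076, 0.011, 0.997], [-0.024, -1.0, 0.009]]
ft_force: [-0.7, -0.2, -3.3]
grip_width: 23.9
```

servo_tool --claw '[0.01,0.01,0.01,0.01,0.01]' --pt "0 0 0.02" --pt "0 0 0.04" --pt "0 0 0.055" --pt "0 0 0.07" --pt "0 0 0.085" --yaw '[0,0,0,0,0]'

```text
time: 9.65
ee_pos: [584.2, -80.1, 74.1]
tool_rot: [[0.997, -0.023, 0.076], [-0.076, 0.011, 0.997], [-0.023, -1.0, 0.009]]
ft_force: [-0.1, -0.4, -3.7]
grip_width: 23.8
```

servo_tool --claw '[0.01,0.01,0.01,0.01,0.01]' --pt "0.001 0 0.015" --pt "0.001 0 0.03" --pt "0.001 0 0.045" --pt "0.001 0 0.06" --pt "0.001 0 0.075" --yaw '[0,0,0,0,0]'

```text
time: 10.28
ee_pos: [590.9, -4.5, 74.7]
tool_rot: [[0.997, -0.023, 0.076], [-0.076, 0.011, 0.997], [-0.023, -1.0, 0.009]]
ft_force: [0.4, -0.9, -5.0]
grip_width: 24.3
```

```bash
python3 - <<'E'
from h import *
p,s=tcp();print(p,s['time'],s['ft_force'],np.array(s['tool_rot'])[2])
for n in('top','scene','wrist'):
    c=cam(n,n[0]+'6.png');print(n);show(c,box=(484,690,-30,215),amin=12)
a=cv2.imread('pics/t6.png')[60:240,170:350];b=cv2.imread('pics/s6.png')[120:300,180:360];
cv2.imwrite('pics/6.png',np.hstack([cv2.resize(x,(400,400),interpolation=2) for x in(a,b)]))
E
```

```text
[590.91531558  -4.46503012  74.73131296  85.63371255] 10.275 [ 0.4308794  -0.88212571 -5.0169316 ] [-0.02343825 -0.99968544  0.00892555]
top
33 px (np.float64(263.0), np.float64(118.0)) xy(679,-5) size(49,6) ang 82 z 195 [44. 43. 44.]
208 px (np.float64(232.0), np.float64(144.0)) xy(630,95) size(48,55) ang 90 z 25 [217. 176. 115.]
131 px (np.float64(234.0), np.float64(163.0)) xy(562,85) size(29,70) ang 64 z 33 [219. 181. 120.]
scene
1694 px (np.float64(275.0), np.float64(211.0)) xy(637,-1) size(58,101) ang 89 z 194 [140. 113.  75.]
wrist
7980 px (np.float64(310.0), np.float64(73.0)) xy(631,84) size(74,54) ang 85 z 24 [243. 218. 155.]
10313 px (np.float64(183.0), np.float64(99.0)) xy(567,80) size(40,78) ang 64 z 32 [236. 212. 151.]
192 px (np.float64(398.0), np.float64(64.0)) xy(689,92) size(11,2) ang 89 z 26 [158. 125.  88.]
78152 px (np.float64(255.0), np.float64(289.0)) xy(594,19) size(7,110) ang 85 z 193 [93. 78. 67.]
```

View pics/6.png

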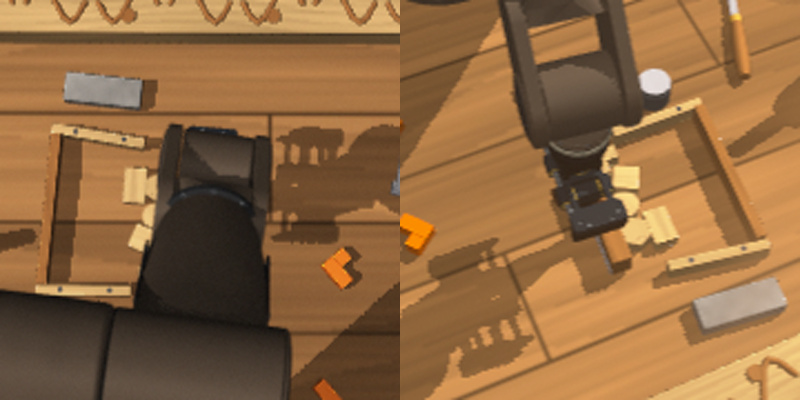

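servo_tool --claw '[0.01,0.01,0.01,0.01,0.01]' --pt "-0.003 0 0.012" --pt "-0.006 0 0.024" --pt "-0.009 0 0.036" --pt "-0.012 0 0.048" --pt "-0.015 0 0.06" --yaw '[0,0,0,0,0]'

```text
time: 11.05
ee_pos: [580.3, 57.2, 75.7]
tool_rot: [[0.997, -0.022, 0.075], [-0.075, 0.011, 0.997], [-0.023, -1.0, 0.009]]
ft_force: [-0.2, -0.7, -3.2]
grip_width: 24.0
```

```bash
python3 - <<'E'
from h import *
p,s=tcp();print(p,s['time'],s['ft_force'],np.array(s['tool_rot'])[2])
c=cam('wrist','w7.png');show(c,box=(440,730,50,215),amin=100)
E
```

```text
[580.3182147   57.21795398  75.70437728  85.70887103] 11.05 [-0.22464588 -0.7181529  -3.20686263] [-0.02321904 -0.99968994  0.00899454]
2230 px (np.float64(29.0), np.float64(25.0)) xy(444,191) size(28,8) ang 90 z 39 [71. 68. 68.]
100603 px (np.float64(245.0), np.float64(242.0)) xy(584,81) size(7,112) ang 85 z 192 [124. 107.  84.]
6175 px (np.float64(437.0), np.float64(79.0)) xy(704,135) size(102,17) ang 80 z 29 [206. 172. 120.]
```

View pics/w7.png

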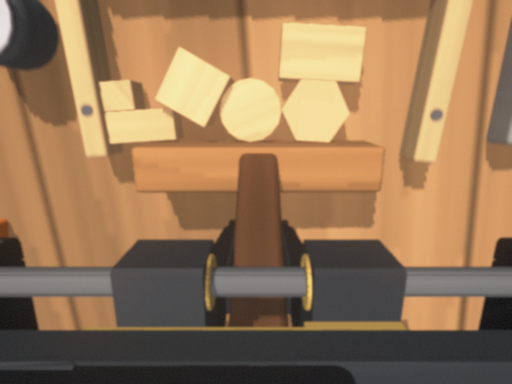

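The wrist view shows all five pieces in the mouth, ahead of the face: ell (140,112), stub (193,87), disc (251,110), hex (316,110), slab (322,52). The ell overhangs the head's left end, so I back off, shift left and push again.

servo_tool --claw '[0.01,0.01,0.01,0.01]' --pt "0 0 -0.008" --pt "-0.008 0 -0.01" --pt "-0.015 0 -0.008" --pt "-0.015 0 -0.002" --yaw '[0,0,0,0]'

```text
time: 11.6
ee_pos: [564.3, 57.5, 76.1]
tool_rot: [[0.997, -0.023, 0.075], [-0.075, 0.011, 0.997], [-0.024, -1.0, 0.009]]
ft_force: [0.7, 0.5, -3.4]
grip_width: 23.6
```

servo_tool --claw '[0.01,0.01,0.01,0.01,0.01]' --pt "0 0 0.006" --pt "0 0 0.012" --pt "0 0 0.018" --pt "0 0 0.024" --pt "0 0 0.03" --yaw '[0,0,0,0,0]'

```text
time: 12.22
ee_pos: [566.6, 87.8, 76.4]
tool_rot: [[0.997, -0.023, 0.075], [-0.075, 0.011, 0.997], [-0.024, -1.0, 0.009]]
ft_force: [0.0, -0.9, -3.9]
grip_width: 23.8
```

```bash
python3 - <<'E'
from h import *
p,s=tcp();print(p,s['time'],s['ft_force'],np.array(s['tool_rot'])[2])
c=cam('wrist','w8.png')
E
```

```text
[566.56274743  87.81469226  76.38204322  85.69260853] 12.225 [ 0.0289847  -0.9074012  -3.91780982] [-0.02410763 -0.99966529  0.00938827]
```

View pics/w8.png

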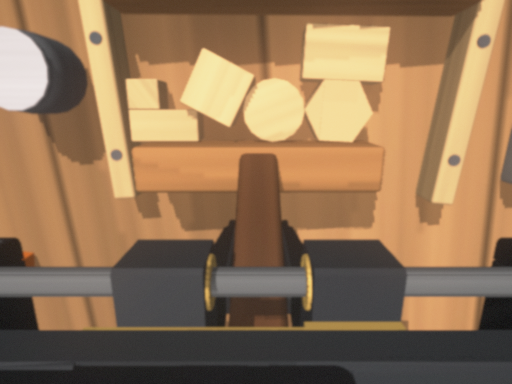

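The wrist view shows all five pieces square ahead of the face, with the slab's far edge (row 27) about 10–15 mm short of the end board. I'll creep forward.

servo_tool --claw '[0.01,0.01,0.01,0.01]' --pt "0.001 0 0.003" --pt "0.002 0 0.006" --pt "0.002 0 0.008" --pt "0.002 0 0.01" --yaw '[0,0,0,0]'

```text
time: 12.78
ee_pos: [569.3, 98.1, 76.5]
tool_rot: [[0.997, -0.023, 0.075], [-0.075, 0.011, 0.997], [-0.024, -1.0, 0.009]]
ft_force: [-0.6, -6.7, -1.5]
grip_width: 23.8
```

servo_tool --claw '[0.01,0.01,0.01]' --pt "0.001 0 0.001" --pt "0.001 0 0.002" --pt "0.001 0 0.003" --yaw '[0,0,0]'

```text
time: 13.15
ee_pos: [569.9, 99.7, 76.4]
tool_rot: [[0.997, -0.025, 0.075], [-0.075, 0.009, 0.997], [-0.026, -1.0, 0.007]]
ft_force: [-3.9, -11.9, -1.4]
grip_width: 23.6
```

servo_tool --claw '[0.01,0.01,0.01]' --pt "0 0 0.001" --pt "0 0 0.002" --pt "0 0 0.003" --yaw '[0,0,0]'

```text
time: 13.52
ee_pos: [569.8, 101.1, 76.6]
tool_rot: [[0.997, -0.026, 0.076], [-0.075, 0.007, 0.997], [-0.026, -1.0, 0.005]]
ft_force: [-3.5, -12.6, 1.5]
grip_width: 23.8
```

```bash
cat >> h.py <<'E'
def prof():
    c=cam('wrist','wx.png');p,s=tcp();W=world(c);h=np.radians(85.4);f=np.array([np.cos(h),np.sin(h)])
    D=W[...,:2]-np.array([583,98.]);px=D@f;py=D@np.array([-f[1],f[0]]);Z=W[...,2]
    print('TCP',p.round(1),'t',s['time'],'F',s['ft_force'].round(1))
    hd=(Z>37)&(Z<46)&(px<120)&(px>0);print('head top px max',np.nanpercentile(px[hd],98).round(),'py',np.nanpercentile(py[hd],[1,99]).round())
    for y in range(108,-112,-8):
        q=(abs(py-y)<4);o=q&(Z>15)&(Z<36)&(px>-20)&(px<117);g=q&(abs(Z)<6)&(px>0)&(px<130)
        e=q&(Z>31)&(px>112)&(px<150)
        print(y,'pieces %s z%.0f'%(np.percentile(px[o],[2,98]).round() if o.sum()>30 else '-',np.median(Z[o]) if o.any() else 0),'floor',np.percentile(px[g],[2,98]).round() if g.sum()>30 else '-','end',px[e].min().round() if e.any() else '-')
E
python3 - <<'E'
from h import *
prof()
E
```

```text
TCP [569.8 101.2  76.6  85.7] t 13.575 F [ -2.  -12.1  -0.5]
head top px max 105.0 py [-62. 177.]
108 pieces [ 1. 87.] z24 floor [  2. 126.] end 125.0
100 pieces [52. 92.] z22 floor [  1. 125.] end 125.0
92 pieces [51. 92.] z22 floor [  1. 125.] end 125.0
84 pieces [51. 91.] z22 floor [  2. 125.] end 125.0
76 pieces [51. 73.] z23 floor [  2. 125.] end 125.0
68 pieces [51. 82.] z23 floor [  1. 125.] end 125.0
60 pieces [51. 96.] z32 floor [  1. 125.] end 125.0
52 pieces [ 51. 108.] z33 floor [  1. 125.] end 125.0
44 pieces [ 51. 106.] z33 floor [  1. 125.] end 125.0
36 pieces [ 51. 102.] z32 floor [  1. 125.] end 125.0
28 pieces [51. 98.] z32 floor [ 50. 125.] end 125.0
20 pieces [51. 93.] z26 floor [ 50. 125.] end 124.0
12 pieces [51. 90.] z26 floor [ 94. 125.] end 124.0
4 pieces [51. 91.] z26 floor [ 95. 125.] end 125.0
-4 pieces [51. 89.] z26 floor [  2. 125.] end 124.0
-12 pieces [ 51. 116.] z24 floor [  1. 124.] end 124.0
-20 pieces [ 51. 116.] z23 floor [ 1. 90.] end 124.0
-28 pieces [ 51. 116.] z24 floor [ 0. 90.] end 124.0
-36 pieces [ 51. 115.] z24 floor [0. 9.] end 124.0
-44 pieces [ 51. 116.] z24 floor [0. 9.] end 124.0
-52 pieces [ 50. 116.] z23 floor [0. 8.] end 124.0
-60 pieces [ 50. 116.] z23 floor [ 1. 90.] end 124.0
-68 pieces [ 91. 117.] z22 floor [ 2. 90.] end 124.0
-76 pieces - z0 floor [  2. 123.] end 124.0
-84 pieces - z0 floor [  3. 123.] end 124.0
-92 pieces - z0 floor [  3. 123.] end 124.0
-100 pieces - z0 floor [  3. 123.] end 124.0
-108 pieces [-1. 66.] z25 floor [  5. 123.] end 123.0
```

```bash
cat >> h.py <<'E'
F=np.array([.0802,.9968]);L=np.array([-.9968,.0802])
def pen(px,py,z,rel,b=52):
    """TCP waypoint for face centre at pen (px,py), heading rel to pen axis"""
    r=np.radians(rel);q=np.array([px,py])-b*np.array([np.cos(r),np.sin(r)])
    w=np.array([583,98.])+q[0]*F+q[1]*L;return (*w.round(1),z,85.4+rel)
E
python3 - <<'E'
from h import *
p,s=tcp();q=p.copy();q[:2]-=25*F
moves(p,[q,pen(56.8-25,18.7,76.5,-17),pen(56.8-10,18.7,76.5,-17),pen(56.8,18.7,76.5,-17)])
E
```

```text
-> [567.81451192  76.30271781  76.63399815  85.6633693 ] lin [-0.0001 -0.     -0.025 ] yaw -0.0 rows 0.4
-> (np.float64(547.8), np.float64(82.8), 76.5, 68.4) lin [-0.0204  0.0001  0.005 ] yaw 17.3 rows 1.6
-> (np.float64(549.0), np.float64(97.8), 76.5, 68.4) lin [-0.0044 -0.      0.0144] yaw -0.0 rows 0.2
-> (np.float64(549.8), np.float64(107.8), 76.5, 68.4) lin [-0.0029 -0.      0.0096] yaw -0.0 rows 0.2
```

servo_tool --claw '[0.01,0.01,0.01,0.01,0.01]' --pt "0 0 -0.015" --pt "0 0 -0.025" --pt "-0.008 0.001 -0.022" --pt "-0.015 0.001 -0.02" --pt "-0.02 0.001 -0.02" --yaw '[0,0,6,12,17.3]'

```text
time: 14.2
ee_pos: [548.1, 82.5, 76.1]
tool_rot: [[0.928, -0.026, 0.372], [-0.372, 0.008, 0.928], [-0.027, -1.0, -0.003]]
ft_force: [0.3, -1.2, -3.8]
grip_width: 23.5
```

servo_tool --claw '[0.01,0.01,0.01,0.01,0.01]' --pt "0 0 0" --pt "-0.001 0 0.004" --pt "-0.002 0 0.008" --pt "-0.003 0 0.011" --pt "-0.004 0 0.014" --yaw '[0,0,0,0,0]'

```text
time: 14.82
ee_pos: [549.6, 97.3, 76.1]
tool_rot: [[0.928, -0.026, 0.371], [-0.371, 0.007, 0.928], [-0.027, -1.0, -0.003]]
ft_force: [-0.8, -0.5, -4.1]
grip_width: 23.4
```

```bash
python3 - <<'E'
from h import *
prof()
p,s=tcp();moves(p,[pen(56.8,18.7,76.5,-17)])
E
```

```text
TCP [549.6  97.6  76.1  68.2] t 14.875 F [ 0.   0.5 -4.6]
head top px max 104.0 py [-52. 187.]
108 pieces [ 0. 85.] z26 floor [  2. 126.] end 125.0
100 pieces [ 69. 107.] z22 floor [  1. 125.] end 125.0
92 pieces [ 66. 108.] z23 floor [  1. 125.] end 125.0
84 pieces [ 63. 106.] z22 floor [  1. 125.] end 125.0
76 pieces [ 60. 104.] z22 floor [  2. 125.] end 125.0
68 pieces [57. 87.] z23 floor [  1. 125.] end 125.0
60 pieces [55. 97.] z32 floor [  1. 125.] end 124.0
52 pieces [ 53. 108.] z33 floor [  2. 125.] end 125.0
44 pieces [ 51. 112.] z32 floor [ 50. 125.] end 112.0
36 pieces [ 48. 108.] z32 floor [ 48. 125.] end 124.0
28 pieces [ 45. 102.] z32 floor [ 46. 125.] end 125.0
20 pieces [43. 96.] z26 floor [ 43. 125.] end 124.0
12 pieces [40. 90.] z26 floor [ 41. 125.] end 124.0
4 pieces [38. 91.] z26 floor [ 38. 125.] end 124.0
-4 pieces [35. 89.] z26 floor [ 35. 125.] end 124.0
-12 pieces [ 33. 116.] z24 floor [ 33. 124.] end 124.0
-20 pieces [ 30. 116.] z23 floor [30. 90.] end -
-28 pieces [ 28. 116.] z24 floor [27. 90.] end -
-36 pieces [ 26. 116.] z24 floor [25. 48.] end -
-44 pieces [ 23. 116.] z24 floor [22. 48.] end -
-52 pieces [ 50. 114.] z24 floor [20. 48.] end -
-60 pieces [ 65. 112.] z23 floor [16. 90.] end -
-68 pieces [ 90. 111.] z23 floor [ 4. 90.] end -
-76 pieces - z0 floor [  3. 112.] end -
-84 pieces - z0 floor [  3. 110.] end -
-92 pieces - z0 floor [  3. 107.] end -
-100 pieces - z0 floor [  3. 105.] end -
-108 pieces [-1. 66.] z25 floor [  4. 102.] end -
-> (np.float64(549.8), np.float64(107.8), 76.5, 68.4) lin [-0.0036 -0.0004  0.0096] yaw -0.2 rows 0.2
```

View pics/wx.png

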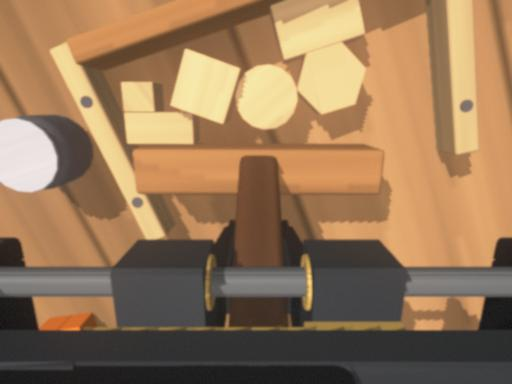

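The wrist view shows the angled face behind the ell, stub and disc, with hex and slab ahead on the right. I'll creep on with the same angle and watch the force.

servo_tool --claw '[0.01,0.01,0.01,0.01]' --pt "0 0 0.003" --pt "-0.001 0 0.006" --pt "-0.002 0 0.008" --pt "-0.002 0 0.01" --yaw '[0,0,0,0]'

```text
time: 15.38
ee_pos: [551.4, 107.7, 76.1]
tool_rot: [[0.928, -0.026, 0.371], [-0.371, 0.008, 0.928], [-0.027, -1.0, -0.003]]
ft_force: [-0.0, -0.2, -3.6]
grip_width: 23.6
```

servo_tool --claw '[0.01,0.01,0.01]' --pt "-0.001 0 0.001" --pt "-0.001 0 0.002" --pt "-0.001 0 0.003" --yaw '[0,0,0]'

```text
time: 15.75
ee_pos: [551.6, 110.9, 76.1]
tool_rot: [[0.928, -0.026, 0.371], [-0.371, 0.008, 0.928], [-0.027, -1.0, -0.003]]
ft_force: [0.2, -0.4, -4.2]
grip_width: 24.3
```

```bash
python3 - <<'E'
from h import *
prof()
E
```

```text
TCP [551.7 111.   76.1  68.2] t 15.8 F [ 1.  -0.9 -4.3]
head top px max 104.0 py [-53. 190.]
108 pieces [ 9. 90.] z25 floor [  2. 125.] end 125.0
100 pieces [ 83. 115.] z22 floor [ 1. 38.] end 125.0
92 pieces [ 79. 116.] z23 floor [  1. 125.] end 125.0
84 pieces [ 77. 116.] z23 floor [  1. 125.] end 125.0
76 pieces [ 74. 116.] z22 floor [  1. 125.] end 125.0
68 pieces [72. 95.] z22 floor [  1. 125.] end 125.0
60 pieces [ 69. 104.] z23 floor [  3. 125.] end 125.0
52 pieces [ 67. 111.] z32 floor [ 10. 125.] end 112.0
44 pieces [ 64. 116.] z33 floor [ 63. 125.] end 112.0
36 pieces [ 62. 116.] z33 floor [ 61. 125.] end 112.0
28 pieces [ 59. 115.] z32 floor [ 59. 125.] end 112.0
20 pieces [ 57. 107.] z26 floor [  2. 125.] end 124.0
12 pieces [55. 98.] z26 floor [  1. 125.] end 125.0
4 pieces [52. 94.] z26 floor [  1. 125.] end 124.0
-4 pieces [49. 92.] z26 floor [  1. 125.] end 124.0
-12 pieces [ 47. 116.] z25 floor [  1. 124.] end 124.0
-20 pieces [ 44. 116.] z23 floor [ 1. 90.] end 124.0
-28 pieces [ 42. 116.] z24 floor [41. 90.] end 124.0
-36 pieces [ 40. 116.] z24 floor [38. 47.] end 124.0
-44 pieces [ 37. 116.] z24 floor [36. 47.] end 124.0
-52 pieces [ 36. 116.] z24 floor [33. 47.] end 124.0
-60 pieces [ 65. 116.] z23 floor [29. 90.] end 124.0
-68 pieces [ 91. 117.] z23 floor [ 2. 89.] end -
-76 pieces - z0 floor [  3. 123.] end -
-84 pieces - z0 floor [  3. 123.] end -
-92 pieces - z0 floor [  3. 121.] end -
-100 pieces - z0 floor [  3. 119.] end -
-108 pieces [-1. 66.] z25 floor [  4. 116.] end -
```

servo_tool --claw '[0.01,0.01,0.01]' --pt "-0.001 0 0.002" --pt "-0.001 0 0.003" --pt "-0.001 0 0.004" --yaw '[0,0,0]'

```text
time: 16.18
ee_pos: [552.0, 113.8, 76.2]
tool_rot: [[0.929, -0.027, 0.369], [-0.369, 0.005, 0.929], [-0.027, -1.0, -0.005]]
ft_force: [-1.0, -11.8, -1.6]
grip_width: 23.6
```

servo_tool --claw '[0.01,0.01]' --pt "0 0 0.001" --pt "0 0 0.002" --yaw '[0,0]'

```text
time: 16.42
ee_pos: [552.3, 114.3, 76.1]
tool_rot: [[0.93, -0.028, 0.368], [-0.368, 0.003, 0.93], [-0.027, -1.0, -0.008]]
ft_force: [-2.3, -13.0, -0.4]
grip_width: 24.0
```

servo_tool --claw '[0.01,0.01]' --pt "0 0 0.001" --pt "0 0 0.002" --yaw '[0,0]'

```text
time: 16.68
ee_pos: [552.6, 114.8, 76.1]
tool_rot: [[0.93, -0.03, 0.366], [-0.366, 0.0, 0.931], [-0.028, -1.0, -0.011]]
ft_force: [-2.5, -13.1, 0.7]
grip_width: 24.0
```

servo_tool --claw '[0.01,0.01,0.01,0.01,0.01]' --pt "0 0 0.001" --pt "0 0 0.001" --pt "0 0 0.001" --pt "0 0 0.001" --pt "0 0 0.001" --yaw '[0,0,0,0,0]'

```text
time: 17.3
ee_pos: [552.6, 114.8, 76.2]
tool_rot: [[0.931, -0.031, 0.365], [-0.365, -0.002, 0.931], [-0.028, -1.0, -0.013]]
ft_force: [-1.4, -8.0, -1.0]
grip_width: 23.9
```

servo_tool --claw '[0.01,0.01,0.01,0.01,0.01]' --pt "0 0 0.001" --pt "0 0 0.001" --pt "0 0 0.001" --pt "0 0 0.001" --pt "0 0 0.001" --yaw '[0,0,0,0,0]'

```text
time: 17.92
ee_pos: [552.6, 114.8, 76.2]
tool_rot: [[0.931, -0.032, 0.364], [-0.364, -0.003, 0.931], [-0.028, -0.999, -0.014]]
ft_force: [-0.7, -7.8, -1.6]
grip_width: 23.5
```

```bash
python3 - <<'E'
from h import *
prof()
E
```

```text
TCP [552.7 114.8  76.2  68.7] t 17.975 F [-0.3 -8.1 -2.4]
head top px max 104.0 py [-53. 190.]
108 pieces [12. 90.] z25 floor [  3. 125.] end 125.0
100 pieces [ 84. 115.] z22 floor [ 1. 38.] end 125.0
92 pieces [ 81. 116.] z23 floor [  1. 125.] end 125.0
84 pieces [ 78. 116.] z23 floor [  1. 125.] end 125.0
76 pieces [ 76. 116.] z22 floor [  1. 125.] end 125.0
68 pieces [73. 96.] z23 floor [  2. 125.] end 125.0
60 pieces [ 71. 104.] z23 floor [  6. 125.] end 125.0
52 pieces [ 69. 111.] z32 floor [ 12. 125.] end 112.0
44 pieces [ 67. 116.] z32 floor [ 65. 125.] end 112.0
36 pieces [ 64. 116.] z32 floor [ 63. 124.] end 112.0
28 pieces [ 62. 116.] z33 floor [ 61. 125.] end 112.0
20 pieces [ 60. 109.] z29 floor [  1. 125.] end 112.0
12 pieces [57. 99.] z26 floor [  1. 125.] end 124.0
4 pieces [55. 96.] z26 floor [  1. 125.] end 124.0
-4 pieces [52. 95.] z26 floor [  1. 125.] end 124.0
-12 pieces [ 50. 115.] z25 floor [  1. 124.] end 124.0
-20 pieces [ 47. 116.] z23 floor [ 1. 90.] end 124.0
-28 pieces [ 46. 116.] z24 floor [ 0. 90.] end 124.0
-36 pieces [ 43. 116.] z24 floor [41. 46.] end 124.0
-44 pieces [ 41. 116.] z24 floor [39. 46.] end 124.0
-52 pieces [ 39. 116.] z24 floor [36. 46.] end 124.0
-60 pieces [ 62. 116.] z23 floor [32. 90.] end 124.0
-68 pieces [ 91. 116.] z22 floor [ 1. 89.] end 124.0
-76 pieces - z0 floor [  3. 123.] end -
-84 pieces - z0 floor [  3. 123.] end -
-92 pieces - z0 floor [  3. 123.] end -
-100 pieces - z0 floor [  3. 122.] end -
-108 pieces [-1. 66.] z25 floor [  4. 120.] end -
```

```bash
python3 - <<'E'
from h import *
c=load('wrist');W=world(c);D=W[...,:2]-np.array([583,98.]);px=D@F;py=D@L;Z=W[...,2]
for y in range(108,-76,-8):
    q=(abs(py-y)<3)&(px>85)&(px<126)
    o=px[q&(Z>17)&(Z<35)&(px<123.5)];g=px[q&(abs(Z)<8)]
    print(y,'front %.0f'%np.percentile(o,97) if len(o)>5 else '-','floor ahead n',len(g),'%.0f..%.0f'%(g.min(),g.max()) if len(g) else '')
im=cv2.imread('pics/wx.png')[0:190,70:420];cv2.imwrite('pics/wxc.png',cv2.resize(im,None,fx=2,fy=2,interpolation=2))
E
```

```text
108 front 92 floor ahead n 108 108..126
100 front 115 floor ahead n 0 
92 front 123 floor ahead n 9 125..126
84 front 121 floor ahead n 37 123..126
76 front 119 floor ahead n 306 99..126
68 front 96 floor ahead n 258 96..126
60 front 104 floor ahead n 160 85..125
52 front 110 floor ahead n 78 118..125
44 front 116 floor ahead n 6 125..125
36 front 122 floor ahead n 2 125..125
28 front 117 floor ahead n 101 115..125
20 front 108 floor ahead n 215 86..125
12 front 99 floor ahead n 328 97..125
4 front 96 floor ahead n 339 98..125
-4 front 95 floor ahead n 353 97..125
-12 front 122 floor ahead n 267 93..125
-20 front 123 floor ahead n 65 85..90
-28 front 122 floor ahead n 40 85..90
-36 front 122 floor ahead n 0 
-44 front 122 floor ahead n 0 
-52 front 122 floor ahead n 0 
-60 front 122 floor ahead n 29 85..90
-68 front 122 floor ahead n 68 85..90
```

View pics/wxc.png

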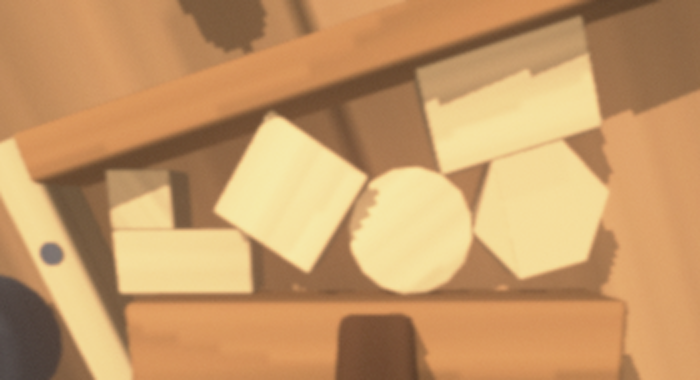

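The crop shows the ell and stub corners against the end board, the slab flat against it, and disc and hex nested behind, all in contact. I'll hold the firm push for over a second.

servo_tool --claw '[0.01,0.01,0.01,0.01,0.01]' --pt "0 0 0.0015" --pt "0 0 0.0018" --pt "0 0 0.0018" --pt "0 0 0.0018" --pt "0 0 0.0018" --yaw '[0,0,0,0,0]'

```text
time: 18.6
ee_pos: [552.9, 115.2, 76.2]
tool_rot: [[0.931, -0.033, 0.363], [-0.363, -0.005, 0.932], [-0.029, -0.999, -0.017]]
ft_force: [-2.6, -10.9, -1.0]
grip_width: 23.7
```

servo_tool --claw '[0.01,0.01,0.01,0.01,0.01]' --pt "0 0 0.0015" --pt "0 0 0.0015" --pt "0 0 0.0015" --pt "0 0 0.0015" --pt "0 0 0.0015" --yaw '[0,0,0,0,0]'

```text
time: 19.23
ee_pos: [553.0, 115.3, 76.3]
tool_rot: [[0.932, -0.034, 0.361], [-0.362, -0.007, 0.932], [-0.029, -0.999, -0.019]]
ft_force: [-1.7, -10.6, -0.3]
grip_width: 23.6
```

servo_tool --claw '[0.01,0.01,0.01]' --pt "0 0 0.0015" --pt "0 0 0.0015" --pt "0 0 0.0015" --yaw '[0,0,0]'

```text
time: 19.6
ee_pos: [553.1, 115.5, 76.4]
tool_rot: [[0.932, -0.035, 0.36], [-0.361, -0.009, 0.933], [-0.03, -0.999, -0.022]]
ft_force: [-1.0, -10.6, -0.8]
grip_width: 23.8
```

```bash
python3 - <<'E'
from h import *
p,s=tcp();print(p,s['time'],s['ft_force'])
moves(p,[pen(30,10,76.5,-10),pen(-40,0,76.5,0),pen(-115,0,76.5,0)])
E
```

```text
[553.13302555 115.45593442  76.3564598   68.86721437] 19.6 [ -0.96284484 -10.62036609  -0.84354347]
-> (np.float64(562.3), np.float64(78.4), 76.5, 75.4) lin [ 0.0219 -0.0001 -0.0313] yaw -6.5 rows 0.6
-> (np.float64(575.6), np.float64(6.3), 76.5, 85.4) lin [ 0.031  -0.     -0.0664] yaw -10.0 rows 1.2
-> (np.float64(569.6), np.float64(-68.5), 76.5, 85.4) lin [ 0.    -0.    -0.075] yaw -0.0 rows 1.2
```

servo_tool --claw '[0.01,0.01,0.01,0.01,0.01]' --pt "0.002 0 -0.006" --pt "0.006 0 -0.014" --pt "0.014 0 -0.022" --pt "0.022 0 -0.032" --pt "0.022 0 -0.032" --yaw '[0,-1,-4,-6.5,-6.5]'

```text
time: 20.23
ee_pos: [562.3, 76.9, 76.4]
tool_rot: [[0.967, -0.035, 0.254], [-0.254, -0.009, 0.967], [-0.032, -0.999, -0.018]]
ft_force: [-0.1, -0.2, -3.8]
grip_width: 23.9
```

servo_tool --claw '[0.01,0.01,0.01,0.01,0.01]' --pt "0.008 0 -0.017" --pt "0.016 0 -0.034" --pt "0.024 0 -0.05" --pt "0.031 0 -0.066" --pt "0.031 0 -0.066" --yaw '[-2.5,-5,-7.5,-10,-10]'

```text
time: 20.85
ee_pos: [575.7, 4.7, 76.5]
tool_rot: [[0.996, -0.035, 0.084], [-0.084, -0.009, 0.996], [-0.034, -0.999, -0.012]]
ft_force: [-0.4, 0.3, -4.5]
grip_width: 23.7
```

servo_tool --claw '[0.01,0.01,0.01,0.01,0.01]' --pt "0 0 -0.02" --pt "0 0 -0.04" --pt "0 0 -0.06" --pt "0 0 -0.075" --pt "0 0 -0.075" --yaw '[0,0,0,0,0]'

```text
time: 21.48
ee_pos: [569.3, -71.3, 77.4]
tool_rot: [[0.996, -0.035, 0.086], [-0.086, -0.009, 0.996], [-0.034, -0.999, -0.012]]
ft_force: [-0.2, 0.3, -3.8]
grip_width: 23.7
```

```bash
python3 - <<'E'
from h import *
p,s=tcp();print(p,s['time'],s['ft_force'])
for n in('top','scene'):
    c=cam(n,'%s9.png'%n[0])
    W=world(c);D=W[...,:2]-np.array([583,98.]);px=D@F;py=D@L;Z=W[...,2]
    m=((Z>17)&(px>-60)&(px<123)&(abs(py)<104)&(Z<40)).astype(np.uint8)
    print(n,'pieces min px',px[m>0].min().round(),'n',m.sum())
a=cv2.imread('pics/t9.png')[60:240,170:350];b=cv2.imread('pics/s9.png')[120:300,180:360];
cv2.imwrite('pics/9.png',np.hstack([cv2.resize(x,(400,400),interpolation=2) for x in(a,b)]))
c=load('scene');W=world(c);X,Y,Z=[W[...,i] for i in range(3)];q=(Y>-60)&(Y<0)&(X>480)&(X<670)&(Z>36)&(Z<55)
print('head top z',np.percentile(Z[q],[5,50,95]) if q.any() else '', [(x,np.median(Z[q&(abs(X-x)<10)]).round(1)) for x in range(500,660,20) if (q&(abs(X-x)<10)).sum()>3])
E
```

```text
[569.30071256 -71.28199897  77.4381511   85.07154681] 21.475 [-0.18136     0.32743442 -3.8044911 ]
top pieces min px -1.0 n 597
scene pieces min px 3.0 n 654
head top z [40.57629423 45.40578806 49.57471548] [(600, np.float64(47.4)), (620, np.float64(45.4)), (640, np.float64(45.4))]
```

servo_tool --claw '[0.01,0.01,0.01]' --pt "0 0.001 0" --pt "0 0.002 0" --pt "0 0.003 0" --yaw '[0,0,0]'

```text
time: 21.95
ee_pos: [569.2, -69.7, 74.3]
tool_rot: [[0.996, -0.035, 0.084], [-0.084, -0.009, 0.996], [-0.034, -0.999, -0.012]]
ft_force: [0.1, 0.1, -3.9]
grip_width: 24.1
```

servo_tool --claw '[0.01,0.01,0.01]' --pt "0 0.001 0" --pt "0 0.002 0" --pt "0 0.002 0" --yaw '[0,0,0]'

```text
time: 22.32
ee_pos: [569.1, -69.7, 72.2]
tool_rot: [[0.996, -0.035, 0.084], [-0.084, -0.009, 0.996], [-0.034, -0.999, -0.012]]
ft_force: [0.4, 0.3, -3.6]
grip_width: 23.9
```

servo_tool --claw '[0.01,0.01,0.01]' --pt "0 0.001 0" --pt "0 0.002 0" --pt "0 0.002 0" --yaw '[0,0,0]'

```text
time: 22.7
ee_pos: [569.3, -69.9, 71.2]
tool_rot: [[0.996, -0.034, 0.084], [-0.084, -0.009, 0.996], [-0.033, -0.999, -0.012]]
ft_force: [-3.8, -0.4, 6.7]
grip_width: 23.8
```

servo_tool --claw '[0.01,0.01,0.01]' --pt "0 0.001 0" --pt "0 0.002 0" --pt "0 0.002 0" --yaw '[0,0,0]'

```text
time: 23.08
ee_pos: [569.6, -70.1, 70.9]
tool_rot: [[0.996, -0.032, 0.084], [-0.084, -0.01, 0.996], [-0.031, -0.999, -0.012]]
ft_force: [-7.1, -0.2, 14.4]
grip_width: 23.5
```

servo_tool --claw '[0.01,0.03,0.06,0.06,0.06]' --pt "0 -0.001 0" --pt "0 -0.001 0" --pt "0 -0.001 0" --pt "0 -0.001 0" --pt "0 -0.001 0" --yaw '[0,0,0,0,0]'

```text
time: 23.7
ee_pos: [569.7, -70.1, 71.9]
tool_rot: [[0.996, -0.032, 0.084], [-0.084, -0.01, 0.996], [-0.031, -0.999, -0.012]]
ft_force: [0.5, -0.7, 0.6]
grip_width: 54.7
```

servo_tool --claw '[0.06,0.06,0.06,0.06,0.06]' --pt "0 -0.03 0" --pt "0 -0.08 0" --pt "0 -0.13 0" --pt "0 -0.16 0" --pt "0 -0.16 0" --yaw '[0,0,0,0,0]'

```text
time: 24.32
ee_pos: [575.5, -68.6, 233.9]
tool_rot: [[0.996, -0.028, 0.084], [-0.084, -0.01, 0.996], [-0.027, -1.0, -0.013]]
ft_force: [-0.0, 0.7, -0.1]
grip_width: 60.0
```

servo_tool --claw '[0.06,0.06,0.06,0.06,0.06]' --pt "0 0 -0.05" --pt "0 0 -0.1" --pt "0 0 -0.15" --pt "0 0 -0.2" --pt "0 0 -0.25" --yaw '[0,0,0,0,0]'

```text
time: 24.95
ee_pos: [553.9, -319.1, 235.5]
tool_rot: [[0.996, -0.029, 0.084], [-0.084, -0.009, 0.996], [-0.029, -1.0, -0.012]]
ft_force: [0.1, 0.5, 0.8]
grip_width: 60.0
```

```bash
python3 - <<'E'
from h import *
p,s=tcp();print(p,s['time'],s['ft_force'])
a=cam('top','t10.png')['frame'][60:240,170:350,::-1];b=cam('scene','s10.png')['frame'][100:330,140:370,::-1]
cv2.imwrite('pics/10.png',np.hstack([cv2.resize(x,(400,400),interpolation=2) for x in(a,b)]))
for n in('top','scene'): print(n);show(load(n),box=(420,740,-260,250))
E
```

```text
[ 553.85912541 -319.13010697  235.51128829   85.1763748 ] 24.95 [0.12848362 0.52360507 0.82519983]
top
1501 px (np.float64(203.0), np.float64(156.0)) xy(588,169) size(143,264) ang 85 z 34 [182. 141.  89.]
598 px (np.float64(275.0), np.float64(160.0)) xy(568,-81) size(49,24) ang 88 z 98 [120.  76.  41.]
136 px (np.float64(322.0), np.float64(180.0)) xy(504,-216) size(46,42) ang 42 z 24 [221. 117.  33.]
91 px (np.float64(202.0), np.float64(201.0)) xy(431,197) size(20,47) ang 0 z 47 [189. 182. 184.]
scene
165 px (np.float64(295.0), np.float64(162.0)) xy(434,196) size(46,27) ang 88 z 44 [143. 131. 123.]
1839 px (np.float64(317.0), np.float64(202.0)) xy(591,169) size(145,263) ang 85 z 32 [193. 151.  93.]
740 px (np.float64(243.0), np.float64(220.0)) xy(572,-82) size(49,25) ang 84 z 100 [140.  93.  50.]
173 px (np.float64(187.0), np.float64(224.0)) xy(507,-217) size(50,43) ang 40 z 22 [227. 124.   5.]
```

View pics/10.png

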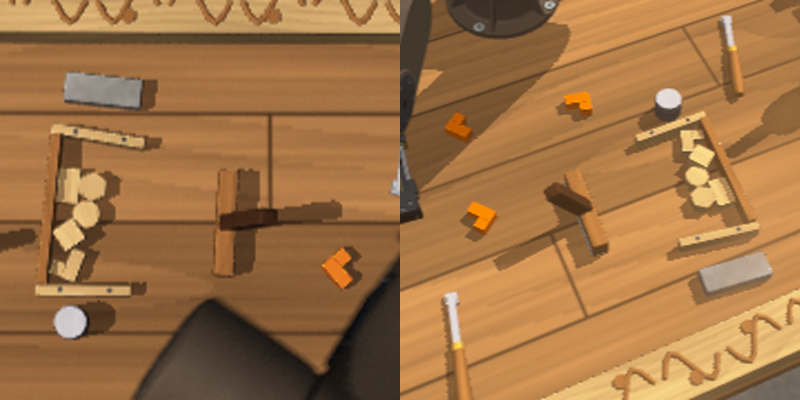

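The pictures show all five pieces packed against the end board, the sweep standing on its sole at (230,220) outside the mouth, and the bystanders in place.

servo_tool --claw '[0.06,0.06]' --pt "0 0 0" --pt "0 0 0" --yaw '[0,0]'

```text
time: 25.3
ee_pos: [553.2, -321.0, 234.2]
tool_rot: [[0.996, -0.031, 0.087], [-0.088, -0.009, 0.996], [-0.03, -0.999, -0.012]]
ft_force: [-0.6, 0.6, 0.1]
grip_width: 60.2
```

```bash
python3 -c "
from workcell import *
print(read_state()['time'],sign_off())"
```

```text
the job is handed in; nothing more can be done
25.3 None
```

The job is handed in at 25.3 s. All five offcuts are in the pen and packed, and the sweep stands outside the mouth.

- **Sweeping:** I gripped the sweep by its handle and gathered the ell and the hex inward. I then swept all five into the pen with the sweep alone.
- **Packing:** A straight press reached about 12.6 N but bore only on the slab and hex. I then turned the face about 17° to bring the ell, stub and disc up. I held that push at 10.6–10.9 N for over a second. The highest reading in any push was about 13 N, well under the board's 40 N.
- **Last checks:** The final pictures show all five inside, with the slab, ell and stub touching the end board. The disc and hex are nested behind them rather than against it. The sweep stands on its sole, about 90 mm clear of the mouth, with the gripper well clear. The orange ell nearest the sweep and the tin measured where they were before, and the other things in the cropped view look unmoved. I did not measure those, and the mallet, glue and rule were outside that view.
- **Disagreements:** The two fixed cameras differed by about 4 mm in x. The tool drifted to about 2° of tilt, so the sweep was set down one end first, pressing the bench at up to about 14 N, and settled flat when released.

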